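# Feel which pen-parts case is heavy and set it on the green plate

### The job

One of the two look-alike wooden cases on the pen repair bench is full of brass knock-out blocks, the other holds only light celluloid. Lift one end of a case slightly by its brass ball knob to feel its weight and set that end down again, then set the heavy case level in the middle of the green plate, its long sides along the plate's long sides, without dropping it. Leave the light case where it stands and let go of everything.

Things in the scene. Friction and masses are not known exactly. Their poses are not given: they have to be found in the camera images.
- case_a_center (a point): Case A: mid-point, half-way up, of a closed pale wooden case, 140 (its x) x 60 (y) x 50 mm high, flat on the bench. Brass ball knob, 22 mm diameter, on a 10 mm neck: ball centre 55 mm towards its -x (the end near the robot) and 53 mm above this point, 28 mm above the lid. The ball swivels in the grip: raised, it tips the case about its far end. Carry a case across its 60 mm width at mid-length, 36 mm up.
- case_b_center (a point): Case B: mid-point, half-way up, of a case with the same look, axes and knob. One case weighs 0.7 to 0.95 kg, the other 0.15 kg; which one varies. Wrist load, zeroed before gripping: knob raised 7 mm straight up, heavy 2.5 to 4 N, light 0.6 to 1.5 N (the far edge drags); raised 8 mm while moved 5 mm towards the case's +x (no drag), heavy 5 to 6.5 N, light 1 to 1.8 N. Contents sit centred, do not shift.
- plate: flat green enamelled steel plate fixed to the bench, 240 (its x) x 160 (its y) x 5 mm thick; origin at the middle of its underside, on the bench top (z = 0). Bystanders on the bench, clear of the work: a brass block, a pen barrel, a pen section, a wooden burnisher, an iron clamp at the far edge.
Not all that is in view belongs to the job. What is shaped like the part that bears case_a_center but grey or red is not meant. What is shaped like the part that bears case_b_center but purple is not meant.

How it is judged:
By the outcome, as a careful person would: the job done as asked, in the order asked, and still so for the second after the job is handed in, with the robot touching nothing.
It also fails if it takes over 51 s, if anything falls off the work surface, if the arm or the gripper's body presses on something with over 40 N, if the wrist force passes 120 N, or if a joint passes its speed limit or range.

### The arm

A 6-joint arm with a two-finger parallel gripper is mounted at the origin on the work surface. World frame = base frame: x ahead of the robot, y to its left, z up, the work surface at z = 0. Lengths are in mm, angles in rad, forces in N, time in s.
With the tool pointing down it reaches from about 350 to 775 mm from the base axis. Payload 7.3 kg.
Tool frame: the origin (TCP) lies on the front face of the gripper's body, between the roots of the fingers; the fingertips stand 66 mm ahead of it and the grasp point (between the pads) lies 47 mm ahead of it (bot.tip_extent is the distance from the TCP to the fingertips, in mm); z points along the fingers, y is the line along which they close (so a half turn about z gives the same grasp; the last joint's range is limited). The gripper opens to 92 mm and grips with 3 to 60 N. Pads are 19 mm wide; open, the fingers measure 130 mm over their backs; the gripper's body (75 mm by 190 mm) begins 47 mm behind the grasp point.
Start: joints at [1.19, 0.342, 1.524, -0, 1.275, -0.146], TCP at [122.122, 510.612, 292.241] pointing down, gripper open.
Joint ranges: [-2.53, 2.53], [-0.77, 2.02], [0.04, 2.7], [-1, 4.14], [0.28, 2.66], [-3.11, 3.11]. Speed limits (rad/s): [2.57, 2.57, 3.14, 3.14, 3.14, 3.14].

### API

Orientations are given as [roll, pitch, yaw] about the fixed x, y, z axes, in that order (R = Rz(yaw) Ry(pitch) Rx(roll)).
In Python, from plant import readout, viewer, order, bot gives the robot as it stands.
- The arm moves only by the shell command python3 -m creep 'ROWS'. ROWS is text: rows parted by semicolons, each of 7 numbers parted by spaces: the shift along the world's x, y, z in m, then the turn, a rotation vector about the world's x, y, z in rad, then the opening in per cent of the stroke, from 0 (shut) to 100 (fully open). A call has 1 to 8 rows; each row shifts and turns the commanded pose from where the row before left it; what a row does not reach is not made up. A row lasts 1/12 s, in which the tool goes at most 41.7 mm and 7.16 degrees, less where a joint would pass 70% of its speed; a pose out of reach is approached as far as the arm can. A call is refused whole if a number of a shift passes 0.0417 or a number of a turn 0.125, either way. A call with a gripper value outside its range is refused whole. The fingers move at their own pace and stop on an object; the grip force is fixed at half the most. Time passes only in rows, so rows that do not move let the fingers close. It gives the time, the measured TCP pose, the force, the opening and the grip force at its end, in the units of the state.
- readout.get_obs(): the state, without advancing time (a new reading comes with each control period).
- viewer.capture(name): name is "scene" or "side" or "wrist"; returns the picture (400x640x3 uint8, red, green, blue); there is no depth.
- viewer.camera_info(name): a dict with "fx", "fy", "cx", "cy" (pixels), "origin" and "rotation" of the camera in the world. Camera axes: x right, y up, looking along -z (the intrinsics and any distortion apply to the point x, -y, -z); pixel columns grow to the right and rows downward; lengths in mm; the calibration is good to about 2 mm. The wrist camera is an equidistant fisheye: a pixel r from the principal point sees the ray r / f radians off the axis. A picture is of the moment at which its call begins: read the wrist's pose just before it. camera_info takes no time and is no camera call; for the wrist camera it gives the pose at the moment of the call.
- order.close_job(): hands the job in; it is judged then, once.
The state is a dict: "time": time; "joint_positions": joint angles; "dq": joint speeds; "tau": joint torques, N m; "tool_pos": TCP position; "tcp_rot": TCP orientation; "contact_force": force on the tool from outside, world axes, zero at the start; "moment": the same for the moment, N m; "grip_width": finger opening in mm; "finger_force": force on a finger pad.
Only numpy, scipy, OpenCV 4.12 (cv2) and the standard library are available. Lean on these libraries where they do the work, as an engineer would, in place of code of your own. Each camera call takes 0.05 s, during which the arm holds its last target. There are 200 camera calls.

## Working session

There is one attempt and no reset: what is moved stays moved. The work goes in short steps, Python scripts to look and compute and a shell command to move; the robot and the scene stay as the last step left them, time stands still between calls to the robot, and variables do not carry over. Pictures are saved under pics/ and viewed, at most 10 in all, crops included, and the job is handed in when it is done.

```bash
mkdir -p pics; ls; python3 - <<'E'
from plant import readout, viewer, order, bot
import cv2, json
for n in ("scene","side"):
    cv2.imwrite(f"pics/{n}0.png", viewer.capture(n)[:,:,::-1])
    print(n, viewer.camera_info(n))
print(readout.get_obs())
E
```

```text
pics
scene {'fx': 402.6823772455698, 'fy': 402.6823772455698, 'cx': 321.8359318712751, 'cy': 193.83716578866708, 'origin': array([1458.21882702, -644.85466935,  783.67112712]), 'rotation': array([0.99422121, 0.00558657, 0.94632213])}
side {'fx': 370.2374199555573, 'fy': 370.2374199555573, 'cx': 319.33148644202913, 'cy': 194.67304636363616, 'origin': array([ 469.56362606, -755.26847889,  756.35113531]), 'rotation': array([ 0.80268031,  0.01730596, -0.09649832])}
{'time': 0.1, 'joint_positions': array([ 1.18998805e+00,  3.42658675e-01,  1.52489518e+00, -3.79187782e-05,
        1.27540858e+00, -1.46004530e-01]), 'dq': array([ 0.00097219, -0.00133631, -0.00318235, -0.00069559,  0.000424  ,
        0.00056229]), 'tau': array([ 2.05555436e-03, -4.31999123e+01, -2.44698268e+01,  7.20505044e-02,
        5.24797000e-02, -4.07951450e-05]), 'tool_pos': array([122.03197035, 510.34652848, 291.62066424]), 'tcp_rot': array([-3.14023217e+00, -1.63408888e-04,  2.90679985e+00]), 'contact_force': array([ 0.68877558, -0.90475856, -0.43956724]), 'moment': array([-0.01156792, -0.02068595, -0.02204626]), 'finger_force': 0.0, 'grip_width': 91.46111710729919}
```

View pics/scene0.png

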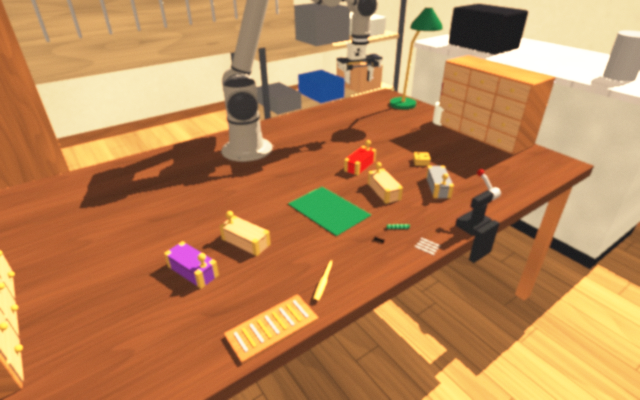

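View pics/side0.png

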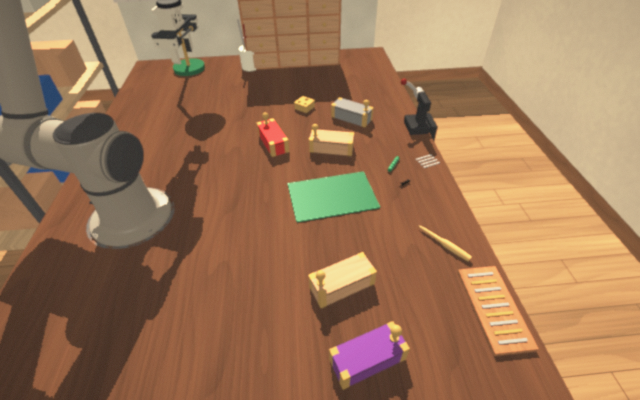

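The side view shows two pale cases with knobs, at (332,142) and (343,280), and the green plate at (333,196). The look-alikes are red (272,137), grey (352,112) and purple (370,355); their colours rule them out. The two pale uncoloured cases fit. I'll confirm with an enlarged crop.

```bash
cat > h.py <<'E'
import numpy as np, cv2
from scipy.spatial.transform import Rotation as R
from plant import readout, viewer, bot
def ray(ci,u,v,fish=False):
    x,y=(u-ci['cx'])/ci['fx'],(v-ci['cy'])/ci['fy']
    if fish:
        r=np.hypot(x,y); d=np.array([x/r*np.sin(r),-y/r*np.sin(r),-np.cos(r)]) if r>1e-9 else np.array([0,0,-1.])
    else: d=np.array([x,-y,-1.])
    rot=np.array(ci['rotation']); M=rot if rot.shape==(3,3) else R.from_euler('xyz',rot).as_matrix()
    return np.array(ci['origin']),M@d
def onz(ci,u,v,z,fish=False):
    o,d=ray(ci,u,v,fish); return o+d*(z-o[2])/d[2]
def proj(ci,p,fish=False):
    M=R.from_euler('xyz',ci['rotation']).as_matrix(); q=M.T@(np.array(p)-ci['origin']); x,y,z=q[0],-q[1],-q[2]
    if fish:
        r=np.hypot(x,y);t=np.arctan2(r,z);return ci['cx']+ci['fx']*t*x/r,ci['cy']+ci['fy']*t*y/r
    return ci['cx']+ci['fx']*x/z,ci['cy']+ci['fy']*y/z
def plate(im,ci,fish=False):
    h=cv2.cvtColor(im,cv2.COLOR_RGB2HSV); m=cv2.inRange(h,(60,120,60),(90,255,255))
    c=max(cv2.findContours(m,0,1)[0],key=cv2.contourArea)[:,0]
    P=np.array([onz(ci,u,v,5,fish)[:2] for u,v in c],np.float32)
    return cv2.minAreaRect(P)
E
python3 - <<'E'
from h import *
S={n:cv2.cvtColor(cv2.imread(f"pics/{n}0.png"),cv2.COLOR_BGR2RGB) for n in("scene","side")}
for n in S: print(n,plate(S[n],viewer.camera_info(n)))
f=lambda n,x,y:cv2.resize(S[n][y:y+70,x:x+90],None,fx=4.4,fy=4.2,interpolation=cv2.INTER_CUBIC)
o=np.vstack([np.hstack([f("side",290,110),f("side",298,245)]),np.hstack([f("scene",345,145),f("scene",205,195)])])
cv2.imwrite("pics/crop.png",o[:,:,::-1]); print(o.shape)
E
```

```text
scene ((572.3379516601562, 14.418258666992188), (232.4573211669922, 156.7216033935547), 6.805755138397217)
side ((44.25398254394531, 940.9379272460938), (130.14710998535156, 62.413490295410156), 88.86721801757812)
(588, 792, 3)
```

View pics/crop.png

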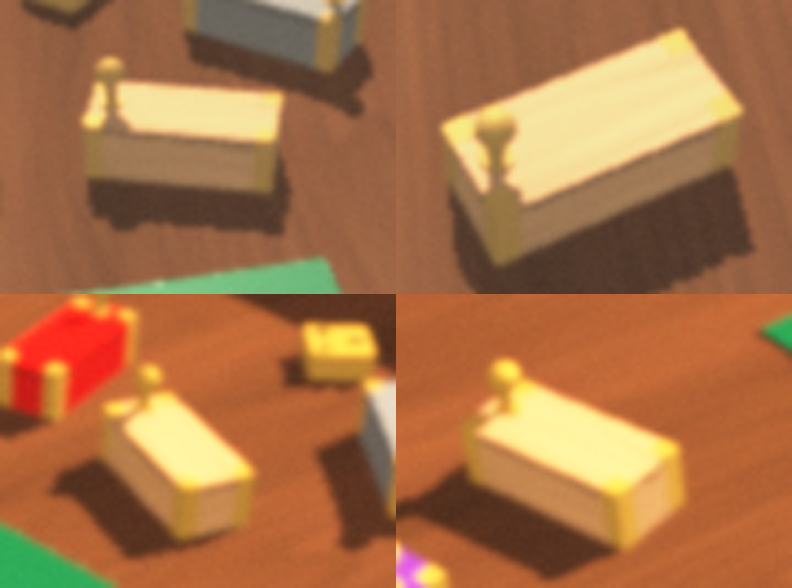

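The crops confirm two pale cases: ball knobs at side px (315,127) and (320,275), scene px (379,165) and (230,215). The neighbours are red, grey and purple.

```bash
python3 - <<'E'
from h import *
ci={n:viewer.camera_info(n) for n in("scene","side")}
im=cv2.cvtColor(cv2.imread("pics/side0.png"),cv2.COLOR_BGR2RGB); im[:160]=0
print(plate(im,ci['side']))
off={'FAR':{'side':(290,110),'scene':(345,145)},'NEAR':{'side':(298,245),'scene':(205,195)}}
lid={'FAR':{'side':[(98,84),(283,92),(277,138),(85,122)],'scene':[(105,113),(165,97),(253,176),(182,193)]},
'NEAR':{'side':[(49,127),(287,30),(346,112),(109,208)],'scene':[(74,125),(134,82),(284,155),(224,195)]}}
ball={'FAR':{'side':(110,70),'scene':(150,84)},'NEAR':{'side':(99,127),'scene':(111,83)}}
for k in off:
  for n in off[k]:
    q=lambda p:(off[k][n][0]+p[0]/4.4,off[k][n][1]+p[1]/4.2)
    P=np.array([onz(ci[n],*q(p),50)[:2] for p in lid[k][n]],np.float32)
    print(k,n,cv2.minAreaRect(P),'mean',P.mean(0),'ball',onz(ci[n],*q(ball[k][n]),78).round())
E
```

```text
((759.6155395507812, 108.82817840576172), (6.073563575744629, 2.4836502075195312), 46.1270866394043)
FAR side ((595.876220703125, 245.8226318359375), (61.617027282714844, 142.31069946289062), 76.53507232666016) mean [596.2838  245.68298] ball [542. 264.  78.]
FAR scene ((593.197509765625, 246.0218505859375), (63.79729080200195, 143.40408325195312), 75.73274230957031) mean [594.5061  246.76976] ball [543. 264.  78.]
NEAR side ((556.7753295898438, -285.6524658203125), (141.11427307128906, 60.489349365234375), 20.791967391967773) mean [ 557.4107  -284.56287] ball [ 504. -304.   78.]
NEAR scene ((555.4246826171875, -281.1258239746094), (144.60708618164062, 60.42330551147461), 17.130191802978516) mean [ 556.1916 -279.4043] ball [ 507. -301.   78.]
```

```bash
python3 -m creep '0.035 -0.0205 0 0 0 0 100;0.035 -0.0205 0 0 0 0 100;0.035 -0.0205 0 0 0 0 100;0.035 -0.0205 0 0 0 0 100;0.035 -0.0205 0 0 0 0 100;0.035 -0.0205 0 0 0 0 100;0.035 -0.0205 0 0 0 0 100;0.035 -0.0205 0 0 0 0 100'; python3 - <<'E'
from h import *
ci=viewer.camera_info('side')
for k,u,v in(('redknob',265,117),('greyknob',366,104)): print(k,onz(ci,u,v,78).round())
E
```

```text
time: 0.77
tool_pos: [403.5, 345.2, 292.0]
tcp_rot: [-3.141, -0.0, 2.907]
contact_force: [0.6, 1.3, 0.4]
grip_width: 91.9
finger_force: 0.0
redknob [379. 343.  78.]
greyknob [733. 383.  78.]
```

```bash
python3 -m creep '0.035 -0.0205 -0.02 0 0 0 100;0.035 -0.0205 -0.02 0 0 0 100;0.035 -0.0205 -0.02 0 0 0 100;0.035 -0.0205 -0.02 0 0 0 100;0 0 0 0 0 0 100;0 0 0 0 0 0 100'; python3 - <<'E'
from h import *
o=readout.get_obs(); ci=viewer.camera_info('wrist'); im=viewer.capture('wrist')
cv2.imwrite('pics/w1.png',im[:,:,::-1]); print(o['tool_pos'],o['tcp_rot'],ci)
for p in((542,262,78),(595,246,50),(572,14,5)): print(proj(ci,p,True))
E
```

```text
time: 1.27
tool_pos: [531.7, 269.5, 216.3]
tcp_rot: [-3.14, -0.004, 2.903]
contact_force: [0.4, 0.2, 0.3]
grip_width: 91.6
finger_force: 0.0
[531.68944715 269.46295458 216.31511756] [-3.1395043  -0.00352389  2.90348714] {'fx': 309.70691628693146, 'fy': 309.70691628693146, 'cx': 316.9109244184455, 'cy': 197.15667060642693, 'origin': array([467.55425899, 285.52733301, 309.09973669]), 'rotation': array([-0.24800092,  0.00283211,  1.33230323])}
(np.float64(311.03911224638773), np.float64(221.02908007262266))
(np.float64(308.79935010276125), np.float64(267.36545756225587))
(np.float64(128.73062494765503), np.float64(264.8738157837632))
```

View pics/w1.png

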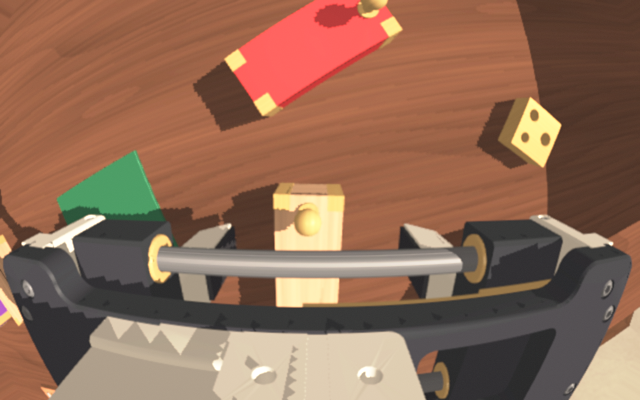

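The wrist view shows the ball at (308,220), the lid's near-end corners at about (276,196) and (343,196), and its sides running down to (278,303) and (338,303). The red case sits well up at (310,55).

```bash
python3 - <<'E'
from h import *
ci=viewer.camera_info('wrist')
for u,v,z in((308,220,78),(276,196,50),(343,196,50),(278,303,50),(338,303,50)): print(onz(ci,u,v,z,True).round(1))
o=readout.get_obs();print(o['tool_pos'],o['contact_force'])
E
```

```text
[540.5 261.   78. ]
[521.6 236.1  50. ]
[535.3 292.8  50. ]
[628.  207.2  50. ]
[641.5 265.5  50. ]
[530.94654609 270.63168327 217.61168552] [ 0.27905257  0.38492809 -0.16053007]
```

```bash
python3 -m creep '0.01 -0.0095 0 0 0 -0.022 100;0 0 -0.025 0 0 0 100;0 0 -0.025 0 0 0 100;0 0 -0.022 0 0 0 100;0 0 -0.015 0 0 0 100;0 0 -0.005 0 0 0 100;0 0 0 0 0 0 100;0 0 0 0 0 0 100'; python3 - <<'E'
from h import *
o=readout.get_obs();print(o['tool_pos'],o['contact_force'],o['tcp_rot'])
E
```

```text
time: 1.98
tool_pos: [541.4, 262.2, 127.9]
tcp_rot: [3.14, 0.002, 2.885]
contact_force: [1.5, -0.6, 0.6]
grip_width: 91.8
finger_force: 0.0
[541.42768269 262.16991027 127.87232556] [ 1.50417848 -0.63534382  0.56119208] [3.14047522e+00 1.61283376e-03 2.88544259e+00]
```

```bash
python3 -m creep '0 0 0 0 0 0 100;0 0 0 0 0 0 100;0 0 0 0 0 0 0;0 0 0 0 0 0 0;0 0 0 0 0 0 0;0 0 0 0 0 0 0;0 0 0 0 0 0 0;0 0 0 0 0 0 0'; python3 -m creep '0 0 0 0 0 0 0;0 0 0 0 0 0 0;0 0 0 0 0 0 0;0 0 0 0 0 0 0'
```

```text
time: 2.65
tool_pos: [541.1, 261.5, 126.5]
tcp_rot: [3.142, -0.0, 2.885]
contact_force: [-0.1, -0.4, -0.6]
grip_width: 56.5
finger_force: 0.0
time: 2.98
tool_pos: [541.1, 261.6, 126.5]
tcp_rot: [3.141, -0.0, 2.885]
contact_force: [-0.6, -0.8, 0.3]
grip_width: 29.3
finger_force: 0.0
```

```bash
cat >> h.py <<'E'
def avg(n=10):
    a=[]
    for _ in range(n): viewer.capture('side'); o=readout.get_obs(); a.append(o['contact_force'])
    a=np.array(a); print('F',a.mean(0).round(2),'+-',a.std(0).round(2),o['tool_pos'].round(1),o['tcp_rot'].round(3),o['grip_width'],o['finger_force'],o['time'])
E
python3 -m creep '0 0 0 0 0 0 0;0 0 0 0 0 0 0;0 0 0 0 0 0 0;0 0 0 0 0 0 0'; python3 -c "
from h import *
avg()"
```

```text
time: 3.32
tool_pos: [540.8, 261.2, 126.5]
tcp_rot: [-3.141, -0.001, 2.885]
contact_force: [-2.0, -3.5, 2.1]
grip_width: 20.0
finger_force: 30.0
F [-2.73 -3.53  2.05] +- [0.53 0.26 0.32] [540.9 261.5 126.5] [-3.141 -0.     2.885] 20.118918764698947 30.000374615192413 3.8167
```

```bash
python3 -m creep '0.0012 -0.0003 0.002 0 0 0 0;0.0012 -0.0003 0.002 0 0 0 0;0.0012 -0.0003 0.002 0 0 0 0;0.0012 -0.0003 0.002 0 0 0 0;0 0 0 0 0 0 0;0 0 0 0 0 0 0'; python3 -c "
from h import *
avg()"
```

```text
time: 4.32
tool_pos: [546.2, 260.4, 134.5]
tcp_rot: [3.141, 0.0, 2.885]
contact_force: [-0.2, -1.1, -4.6]
grip_width: 19.8
finger_force: 30.0
F [ 0.59 -0.71 -6.03] +- [0.55 0.58 0.62] [546.1 260.3 134.5] [3.141 0.    2.885] 20.074272318368223 29.99911665916443 4.8167
```

Fz is −6.0 N, in the heavy band, so this is the heavy case. Setting the end back down.

```bash
python3 -m creep '-0.0012 0.0003 -0.002 0 0 0 0;-0.0012 0.0003 -0.002 0 0 0 0;-0.0012 0.0003 -0.002 0 0 0 0;-0.0012 0.0003 -0.002 0 0 0 0;0 0 0 0 0 0 0;0 0 0 0 0 0 0;0 0 0 0 0 0 0;0 0 0 0 0 0 20'; python3 -m creep '0 0 0 0 0 0 100;0 0 0 0 0 0 100;0 0 0 0 0 0 100;0 0 0 0 0 0 100;0 0 0 0 0 0 100;0 0 0 0 0 0 100;0 0 0 0 0 0 100;0 0 0 0 0 0 100'
```

```text
time: 5.48
tool_pos: [540.9, 261.7, 126.5]
tcp_rot: [3.141, -0.0, 2.885]
contact_force: [-1.1, -0.3, -3.7]
grip_width: 20.1
finger_force: 30.0
time: 6.15
tool_pos: [541.2, 261.6, 126.6]
tcp_rot: [3.141, 0.0, 2.885]
contact_force: [0.3, 0.7, 0.4]
grip_width: 68.7
finger_force: 0.0
```

```bash
python3 -m creep '0 0 0 0 0 0 100;0 0 0 0 0 0 100;0 0 0.03 0 0 0 100;0 0 0.03 0 0 0 100;0 0 0.03 0 0 0 100;0 0 0 0 0 0 100;0 0 0 0 0 0 100;0 0 0 0 0 0 100'; python3 - <<'E'
from h import *
ci=viewer.camera_info('wrist'); im=viewer.capture('wrist'); s=viewer.capture('side')
w=cv2.resize(im[150:350,180:460],None,fx=2,fy=2,interpolation=cv2.INTER_CUBIC)
t=cv2.resize(s[110:180,290:380],(w.shape[1]//3*2//2,400*7//9//2*1))
o=cv2.resize(s[105:165,298:368],(240,206),interpolation=cv2.INTER_CUBIC); p=np.zeros((400,240,3),np.uint8); p[:206]=o
cv2.imwrite('pics/w2.png',np.hstack([w,p])[:,:,::-1])
h=cv2.cvtColor(s,cv2.COLOR_RGB2HSV); print('plate hsv',h[196,333]); m=cv2.inRange(h,(55,80,40),(95,255,255)); m[:160]=0; m[:,:280]=0; m[230:]=0
c=max(cv2.findContours(m,0,1)[0],key=cv2.contourArea)[:,0]
cs=viewer.camera_info('side'); print(cv2.minAreaRect(np.array([onz(cs,u,v,5)[:2] for u,v in c],np.float32)))
np.save('ci.npy',ci,allow_pickle=True); print(readout.get_obs()['tool_pos'])
E
```

```text
time: 6.82
tool_pos: [540.7, 261.4, 215.9]
tcp_rot: [-3.141, -0.001, 2.885]
contact_force: [0.5, -0.5, 0.0]
grip_width: 91.7
finger_force: 0.0
plate hsv [ 68 115  89]
((568.1533203125, 14.93731689453125), (236.82559204101562, 159.9184112548828), 6.652927875518799)
[540.43545757 261.31403197 214.99841279]
```

View pics/w2.png

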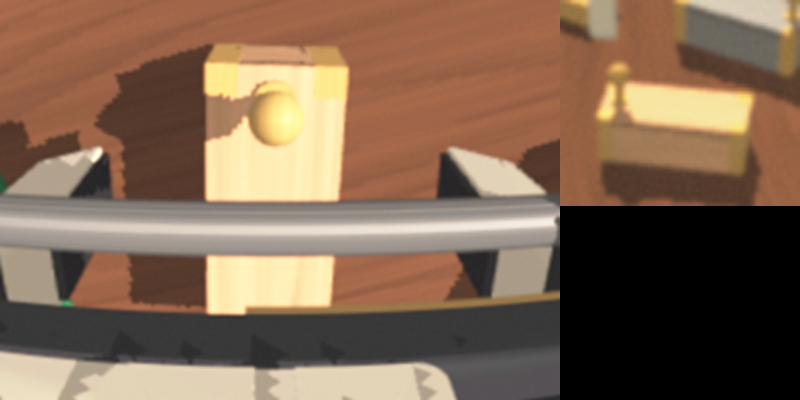

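The wrist crop (2x, offset 180,150) shows the case still flat after the test. In full-frame pixels the ball is at (318,209), the near lid corners at (282.5,184) and (354,184), and the sides at (282.5,306) and (346.5,300).

```bash
python3 - <<'E'
from h import *
ci=np.load('ci.npy',allow_pickle=True).item()
P=[onz(ci,u,v,z,True)[:2] for u,v,z in((318,209,78),(282.5,184,50),(354,184,50),(282.5,306,50),(346.5,300,50))]
print(np.round(P,1)); a=[np.degrees(np.arctan2(*(P[j]-P[i])[::-1])) for i,j in((1,3),(2,4))]; t=np.radians(np.mean(a)); d=np.array([np.cos(t),np.sin(t)])
print(a,'centre',(P[1]+P[2])/2+70*d,P[0]+55*d)
E
```

```text
[[543.  261.7]
 [521.8 235.9]
 [537.4 295.2]
 [640.2 199.8]
 [649.1 263.1]]
[np.float64(-16.976321351183632), np.float64(-16.036507137977367)] centre [596.72867487 245.66897212] [595.77536256 246.11409784]
```

```bash
python3 -m creep '0.028 -0.0075 0 0 0 -0.01 100;0.028 -0.0075 0 0 0 0 100;0 0 -0.02 0 0 0 100;0 0 -0.025 0 0 0 100;0 0 -0.025 0 0 0 100;0 0 -0.02 0 0 0 100;0 0 0 0 0 0 100;0 0 0 0 0 0 100'; python3 -c "
from h import *
cv2.imwrite('pics/w3.png',np.hstack([viewer.capture('wrist')[100:400,120:520],viewer.capture('side')[60:220,230:430].repeat(2,0).repeat(2,1)[:300]])[:,:,::-1])"
```

```text
time: 7.58
tool_pos: [596.2, 246.3, 124.6]
tcp_rot: [-3.139, -0.004, 2.875]
contact_force: [0.5, 0.1, 0.4]
grip_width: 92.0
finger_force: 0.0
```

View pics/w3.png

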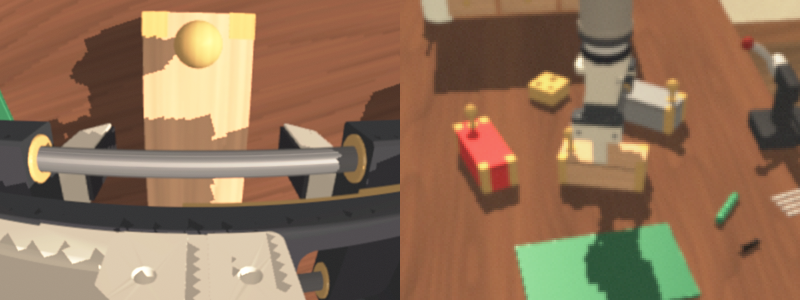

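The case lies centred between the open fingers with the ball at (318,144), clear on the camera side. Descending to grip.

```bash
python3 -m creep '0 0 -0.014 0 0 0 100;0 0 -0.014 0 0 0 100;0 0 -0.008 0 0 0 100;0 0 -0.005 0 0 0 100;0 0 0 0 0 0 100;0 0 0 0 0 0 100'; python3 -m creep '0 0 0 0 0 0 50;0 0 0 0 0 0 0;0 0 0 0 0 0 0;0 0 0 0 0 0 0;0 0 0 0 0 0 0;0 0 0 0 0 0 0;0 0 0 0 0 0 0;0 0 0 0 0 0 0'
```

```text
time: 8.18
tool_pos: [597.5, 246.7, 86.3]
tcp_rot: [3.141, 0.001, 2.875]
contact_force: [0.1, 0.3, 1.0]
grip_width: 91.6
finger_force: 0.0
time: 8.85
tool_pos: [597.1, 246.1, 85.7]
tcp_rot: [-3.141, -0.0, 2.875]
contact_force: [-1.1, -4.0, 3.8]
grip_width: 60.1
finger_force: 29.9
```

```bash
python3 -m creep '0 0 0.003 0 0 0 0;0 0 0.005 0 0 0 0;0 0 0.008 0 0 0 0;0 0 0.012 0 0 0 0;0 0 0.012 0 0 0 0;0 0 0.01 0 0 0 0;0 0 0 0 0 0 0;0 0 0 0 0 0 0'; python3 -c "
from h import *
avg(4)
cv2.imwrite('pics/s4.png',np.hstack([viewer.capture('side')[60:240,230:430].repeat(2,0).repeat(2,1),viewer.capture('scene')[100:280,270:470].repeat(2,0).repeat(2,1)])[:,:,::-1])"
```

```text
time: 9.52
tool_pos: [597.6, 246.8, 136.9]
tcp_rot: [3.14, 0.002, 2.875]
contact_force: [-0.1, 0.7, -8.8]
grip_width: 59.9
finger_force: 29.9
F [-0.26 -0.05 -9.11] +- [0.2  0.11 0.37] [596.7 246.4 134.8] [-3.141e+00 -1.000e-03  2.875e+00] 59.97704284367266 29.877548441290855 9.7167
```

View pics/s4.png

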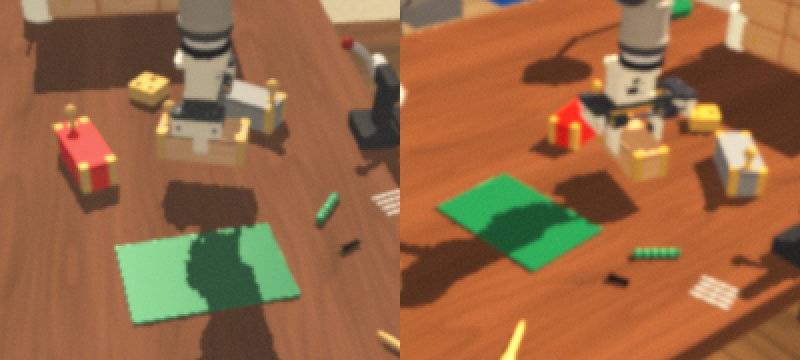

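Lifted level (9.1 N). Carrying to the plate at about (570,14.7), yaw 6.7°.

```bash
python3 -m creep '-0.001 -0.01 0 0 0 0.016 0;-0.002 -0.018 0 0 0 0.032 0;-0.003 -0.022 0 0 0 0.04 0;-0.003 -0.022 0 0 0 0.04 0;-0.003 -0.022 0 0 0 0.04 0;-0.003 -0.022 0 0 0 0.04 0;-0.003 -0.022 0 0 0 0.04 0;-0.003 -0.022 0 0 0 0.04 0'; python3 -m creep '-0.002 -0.022 0 0 0 0.04 0;-0.002 -0.022 0 0 0 0.032 0;-0.001 -0.017 0 0 0 0.016 0;-0.001 -0.01 0 0 0 0.008 0;0 0 0 0 0 0 0;0 0 0 0 0 0 0;0 0 0 0 0 0 0'; python3 - <<'E'
from h import *
ci=viewer.camera_info('wrist'); im=viewer.capture('wrist'); np.save('ci.npy',ci,allow_pickle=True); o=readout.get_obs(); print(o['tool_pos'],o['tcp_rot'])
cv2.imwrite('pics/w5.png',im[:,:,::-1])
y=np.radians(6.7)
for a in(-120,120):
  for b in(-80,80): print(a,b,np.round(proj(ci,(570+a*np.cos(y)-b*np.sin(y),14.7+a*np.sin(y)+b*np.cos(y),5),True)))
E
```

```text
time: 10.48
tool_pos: [575.8, 85.5, 135.4]
tcp_rot: [3.141, -0.0, -3.118]
contact_force: [-0.9, -0.3, -8.6]
grip_width: 59.8
finger_force: 29.9
time: 11.07
tool_pos: [570.1, 16.0, 135.5]
tcp_rot: [3.141, -0.0, -3.025]
contact_force: [-1.0, -0.2, -8.6]
grip_width: 60.0
finger_force: 29.9
[570.12650394  16.24296219 135.4640518 ] [ 3.14120380e+00 -1.93175528e-05 -3.02398946e+00]
-120 -80 [207.  52.]
-120 80 [423.  52.]
120 -80 [230. 331.]
120 80 [402. 331.]
```

View pics/w5.png

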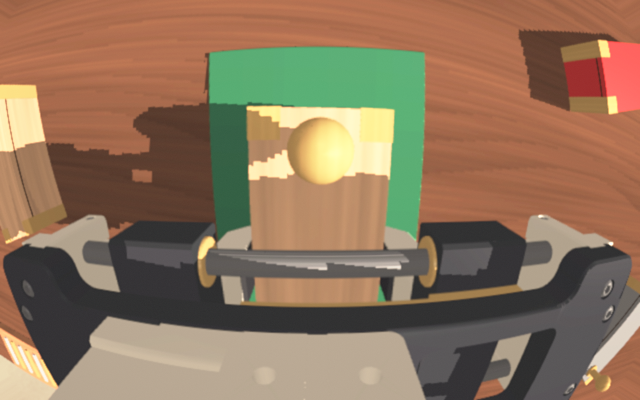

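The plate's near corners are at (208,52) and (425,52), matching my estimate to about 1 mm. The held case's near lid corners are at (247,107) and (393,108).

```bash
python3 - <<'E'
from h import *
ci=np.load('ci.npy',allow_pickle=True).item()
a,b=[onz(ci,u,v,99.5,True)[:2] for u,v in((247,107),(393,108))]; y=np.radians(6.7)
print(a,b,np.linalg.norm(a-b),(a+b)/2+70*np.array([np.cos(y),np.sin(y)]), onz(ci,321,151,127.5,True)[:2]+55*np.array([np.cos(y),np.sin(y)]))
a,b=[onz(ci,u,v,5,True)[:2] for u,v in((208,52),(425,52))]
print('plate',np.linalg.norm(a-b),(a+b)/2+120*np.array([np.cos(y),np.sin(y)]))
E
```

```text
[501.88135438 -21.16441497] [495.10055161  39.34788444] 60.89103107826815 [568.01289846  17.25868633] [568.93018239  17.35972532]
plate 160.77446549826348 [570.01875649  15.80438428]
```

```bash
python3 -m creep '0.0015 -0.0015 -0.005 0 0 0 0;0 0 -0.01 0 0 0 0;0 0 -0.01 0 0 0 0;0 0 -0.008 0 0 0 0;0 0 -0.006 0 0 0 0;0 0 -0.003 0 0 0 0;0 0 0 0 0 0 0;0 0 0 0 0 0 0'; python3 -m creep '0 0 -0.001 0 0 0 0;0 0 0 0 0 0 0;0 0 0 0 0 0 0'
```

```text
time: 11.78
tool_pos: [571.7, 14.1, 93.4]
tcp_rot: [3.141, -0.0, -3.024]
contact_force: [0.1, -0.1, -8.2]
grip_width: 59.9
finger_force: 29.9
time: 12.03
tool_pos: [571.8, 14.0, 92.9]
tcp_rot: [-3.142, 0.001, -3.024]
contact_force: [0.7, 0.6, -8.8]
grip_width: 59.8
finger_force: 29.9
```

```bash
python3 -m creep '0 0 -0.001 0 0 0 0;0 0 -0.0005 0 0 0 0;0 0 0 0 0 0 0;0 0 0 0 0 0 0'; python3 -m creep '0 0 -0.0005 0 0 0 0;0 0 0 0 0 0 0;0 0 0 0 0 0 0';python3 -m creep '0 0 -0.0005 0 0 0 0;0 0 0 0 0 0 0;0 0 0 0 0 0 0'
```

```text
time: 12.37
tool_pos: [571.6, 14.1, 91.0]
tcp_rot: [3.141, 0.0, -3.024]
contact_force: [0.2, -0.1, -8.2]
grip_width: 59.8
finger_force: 29.9
time: 12.62
tool_pos: [571.7, 14.1, 90.8]
tcp_rot: [3.142, 0.0, -3.024]
contact_force: [-0.6, 0.1, -5.6]
grip_width: 59.9
finger_force: 29.9
time: 12.87
tool_pos: [571.7, 14.1, 90.7]
tcp_rot: [-3.142, 0.001, -3.024]
contact_force: [-3.9, -0.1, 3.0]
grip_width: 59.7
finger_force: 29.9
```

Contact: the load has come off the wrist. Releasing, then up.

```bash
python3 -m creep '0 0 0 0 0 0 70;0 0 0 0 0 0 80;0 0 0 0 0 0 100;0 0 0 0 0 0 100;0 0 0 0 0 0 100;0 0 0 0 0 0 100;0 0 0 0 0 0 100;0 0 0 0 0 0 100'; python3 -m creep '0 0 0.01 0 0 0 100;0 0 0.03 0 0 0 100;0 0 0.035 0 0 0 100;0 0 0.035 0 0 0 100;0 0 0.035 0 0 0 100;0 0 0.035 0 0 0 100;0 0 0 0 0 0 100;0 0 0 0 0 0 100'; python3 - <<'E'
from h import *
ci=viewer.camera_info('wrist'); im=viewer.capture('wrist'); np.save('ci.npy',ci,allow_pickle=True); s=viewer.capture('side'); print(readout.get_obs()['contact_force'])
cv2.imwrite('pics/w6.png',np.hstack([im[60:360,120:520],s[130:330,240:400].repeat(2,0).repeat(2,1)[:300]])[:,:,::-1])
E
```

```text
time: 13.53
tool_pos: [571.6, 14.0, 90.0]
tcp_rot: [3.141, 0.0, -3.024]
contact_force: [0.9, -0.3, -0.4]
grip_width: 91.9
finger_force: 0.0
time: 14.2
tool_pos: [572.3, 14.0, 273.1]
tcp_rot: [-3.14, 0.006, -3.024]
contact_force: [-0.2, -0.6, -0.8]
grip_width: 91.6
finger_force: 0.0
[ 0.68185746 -1.17568536 -0.23750096]
```

View pics/w6.png

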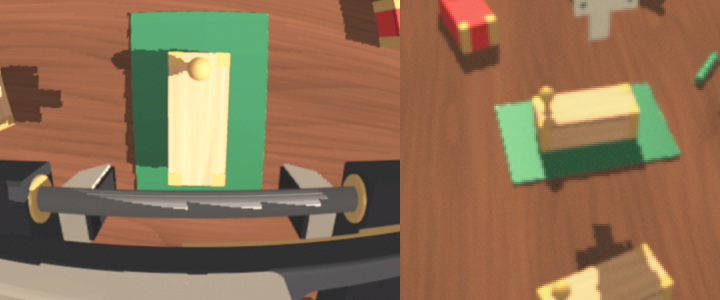

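```bash
python3 - <<'E'
from h import *
ci=np.load('ci.npy',allow_pickle=True).item()
f=lambda u,v,z:onz(ci,u+120,v+60,z,True)[:2]
L=np.array([f(168,53,55),f(229,53,55),f(170,185,55),f(224,185,55)]);print('case',L.mean(0))
d=(L[2]+L[3]-L[0]-L[1])/2; print(np.linalg.norm(d),np.degrees(np.arctan2(d[1],d[0])))
a,b=f(131,13,5),f(268,13,5);y=np.radians(6.7);print('plate',(a+b)/2+120*np.array([np.cos(y),np.sin(y)]),np.linalg.norm(b-a),np.degrees(np.arctan2(b[1]-a[1],b[0]-a[0]))-90)
E
```

```text
case [570.72767177  14.40672306]
140.4130712091281 6.089223734961476
plate [570.53219832  16.54578376] 159.3150778337172 6.812009817802064
```

The case stands level on the plate, within about 2 mm of its middle and within 1° of its axes. The gripper is clear and the other case hasn't been touched.

```bash
python3 -c "
from plant import order
print(order.close_job())"
```

```text
the job is handed in; nothing more can be done
None
```

I weighed the case on the robot's left (about 6 N at the knob, so the heavy one), set it level on the green plate within about 2 mm of the middle and 1° of its axes, left the light case untouched, let go of everything, and handed in the job at about 14 s.

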